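# Run the mill's loading slide up to its end stop

### The arm

A 6-joint arm with a two-finger parallel gripper is mounted at the origin on the work surface. World frame = base frame: x ahead of the robot, y to its left, z up, the work surface at z = 0. Lengths are in m, angles in rad, forces in N, time in s.
With the tool pointing down it reaches from about 0.35 to 0.975 m from the base axis. Payload 4.9 kg.
Tool frame: the origin (TCP) lies on the centre line of the jaws, within the pads' length; the fingertips stand 8 mm ahead of it and the grasp point (between the pads) lies 11 mm behind it; z points along the fingers, y is the direction in which the jaws open and shut (so a half turn about z gives the same grasp; the last joint's range is limited). The gripper opens to 85 mm and grips with 20 to 120 N. Pads are 22 mm wide; open, the fingers measure 114 mm over their backs; the gripper's body (76 mm by 85 mm) begins 54 mm behind the grasp point. The pads swing forward as they close: fully open they stand 13 mm farther back than shut.
Start: joints at [-1.375, 0.053, 1.613, -0, 1.476, -0.119], TCP at [0.194, -0.594, 0.239] pointing down, gripper open.
Joint ranges: [-3.01, 3.01], [-1.01, 2.22], [0.06, 2.58], [-1.02, 4.17], [0.09, 2.62], [-3.14, 3.14]. Speed limits (rad/s): [2.57, 2.57, 3.14, 3.14, 3.14, 3.14].

### API

Orientations are given as a rotation vector (axis times angle).
In Python, from station import get_obs, get_image, calibration, finish_job gives the robot as it stands. The module is installed in compiled form; this text tells all that it offers.
- The arm moves only by the shell command python3 -m jog 'ROWS' [FORCE]. ROWS is JSON, a list of rows, each a list of 7 numbers: the shift along the tool's x, y, z in cm, then the turn, a rotation vector about the tool's x, y, z in rad, then the closure in counts, from 0 (fully open) to 255 (shut). In form: [[dx, dy, dz, ax, ay, az, jaw], ...]. A call has 1 to 8 rows; each row is the pose to reach, as a shift and turn from the pose measured when the call began, along the tool's axes at that moment; what a row does not reach only later rows make up. A row lasts 1/12 s, in which the tool goes at most 41.7 mm and 7.16 degrees, less where a joint would pass 70% of its speed; a pose out of reach is approached as far as the arm can. A call with a gripper value outside its range is refused whole. The fingers move at their own pace and stop on an object; FORCE is the grip in N (left out, the last holds). Time passes only in rows, so rows that repeat a pose let the fingers close. It gives the time, the measured TCP pose, the force and the opening at its end, in the units of the state.
- get_obs(): the state, without advancing time (a new reading comes with each control period).
- get_image(name): name is "side" or "top"; returns the picture (480x640x3 uint8, red, green, blue); there is no depth.
- calibration(name): a dict with "vfov" (degrees; the focal length in pixels is half the picture's height over the tangent of half this angle, whatever the lens; pixels are square), "cx", "cy" (the principal point, pixels), "R" (3x3) and "t" (3): a world point X has camera coordinates R X + t. Camera axes: x right, y down, z forward; pixel columns grow to the right and rows downward; lengths in m; the calibration is good to about 2 mm. A picture is of the moment at which its call begins. calibration takes no time and is no camera call.
- finish_job(): hands the job in, once; it reports no verdict.
The state is a dict: "t": time; "q": joint angles; "dq": joint speeds; "effort": joint torques, N m; "tool_pos": TCP position; "tool_rot": TCP orientation; "contact_force": force on the tool from outside, world axes, zero at the start; "wrist_torque": the same for the moment, N m; "opening": finger opening in m.
Only numpy, scipy, OpenCV 4.12 (cv2) and the standard library are available. Lean on these libraries where they do the work, as an engineer would, in place of code of your own. Each camera call takes 0.05 s, during which the arm holds its last target. There are 200 camera calls.

### The job

Send the clamped board on the loading slide up to the mill end: press the round lock button on the carriage and, keeping it held down the whole way, push the carriage along its rails until it is fully against the tall end stop. Then take the fingers away so that the button springs back up and locks the carriage there. Only press and push, grasp nothing, and leave the loose things round about where they lie.

Things in the scene. Friction and masses are not known exactly. Their poses are not given: they have to be found in the camera images.
- slide: the loading slide: aluminium base plate 170 x 330 mm fixed to the table, two rails along its own y axis. Origin: centre of its underside, z up. A dark end stop 60 mm tall, 20 mm thick, stands across its +y end; the -y end has a low grey plate (top 44 mm above the table). Its carriage is a plate 160 mm (x) by 90 mm (y), top face 46 mm above the table, with a copper-clad board screwed to its +x half
- carriage (a joint): position of the carriage along the slide's +y axis, in m: 0 at the low-plate end, 0.16 when fully against the end stop. Starts between 0 and 0.05. With the button down it drags with about 3 N; with the button up, teeth under it hold the carriage at one of the notches 8 mm apart (0, 0.008 ... 0.16; 2 mm of play either way)
- lock_button (a joint): how far the lock button is pressed, in m: 0 when up (locked), 0.007 when fully down; the teeth come free at about 0.005 and with less the carriage stays locked. The spring needs about 6 N to start and 9 N fully down. Let up between notches, it stays part-way down until the carriage reaches the next notch
- button_top (a point): centre of the flat top of the round steel lock button on the carriage: 28 mm across, pressed straight down, 64 mm above the table when up, 7 mm travel; its collar, 40 mm across, is 10 mm lower. It is 45 mm from the slide's middle line on the -x side and rides with the carriage; this point sinks with the button
- lug_top (a point): centre of the top of the upright aluminium lug on the carriage, 52 mm (x) by 10 mm (y), rising 40 mm from it (top 86 mm above the table). It stands on the end-stop side of the button, its near face 22 mm from the button's centre: fingers holding the button down can push against it
- end_stop_top (a point): middle of the top of the end stop, 149 mm from the slide's origin along its +y axis, 70 mm above the table
- brush: a loose small brush, 160 mm long, lying near the slide; origin at the middle of its underside
- wrench: a loose steel wrench, 140 mm long, lying to the left of the slide; origin at the middle of its underside
- screw_jar: a loose glass screw jar with a steel lid, 48 mm across and 55 mm high, standing beyond the slide; origin at the centre of its underside
- blanks: a loose stack of copper-clad boards, 55 x 75 x 12 mm, beyond the slide; origin at the centre of its underside
- bit_case: a loose grey case of milling bits, 60 x 90 x 23 mm; origin at the centre of its underside
- gauge_block: a loose solid steel block, 50 x 75 x 25 mm; origin at the centre of its underside
- driver: a loose screwdriver, 170 mm long; origin at the middle of its underside

How it is judged:
By the outcome, as a careful person would: the job done as asked, in the order asked, and still so for the second after the job is handed in, with the robot touching nothing.
It also fails if it takes over 38 s, if anything falls off the work surface, if the arm or the gripper's body presses on something with over 40 N, if the wrist force passes 120 N, or if a joint passes its speed limit or range.

## Working session

There is one attempt and no reset: what is moved stays moved. The work goes in short steps, Python scripts to look and compute and a shell command to move; the robot and the scene stay as the last step left them, time stands still between calls to the robot, and variables do not carry over. Pictures are saved under pics/ and viewed, about 8 in all and at most 12, crops included, and the job is handed in when it is done.

```bash
mkdir -p pics; python3 - <<'E'
from station import *
import cv2
for n in("top","side"):
    cv2.imwrite(f"pics/{n}0.png",get_image(n)[:,:,::-1]); c=calibration(n); print(n,c)
o=get_obs();print({k:o[k] for k in("t","tool_pos","tool_rot","contact_force","opening")})
E
```

```text
top {'vfov': 55.92942916276319, 'cx': 317.7801227846726, 'cy': 241.70465270338144, 'R': array([[-5.13452648e-03, -9.99657996e-01,  2.56422914e-02],
       [-9.83717391e-01,  4.42597500e-04, -1.79721726e-01],
       [ 1.79648911e-01, -2.61475539e-02, -9.83383228e-01]]), 't': array([-0.01923073,  0.60476722,  0.9156968 ])}
side {'vfov': 49.69908536903465, 'cx': 326.40820485864793, 'cy': 231.56216360133058, 'R': array([[-0.79683369, -0.60411981,  0.00976385],
       [-0.40620699,  0.52368407, -0.74883301],
       [ 0.44727168, -0.60066151, -0.6626868 ]]), 't': array([0.48870795, 0.29741851, 0.95811831])}
{'t': 0.1, 'tool_pos': array([ 0.19341999, -0.59375315,  0.23818747]), 'tool_rot': array([-3.10094588e+00, -4.92133779e-01,  8.12697486e-05]), 'contact_force': array([0.16921151, 0.6942511 , 0.27517863]), 'opening': 0.08549596949972921}
```

View pics/top0.png

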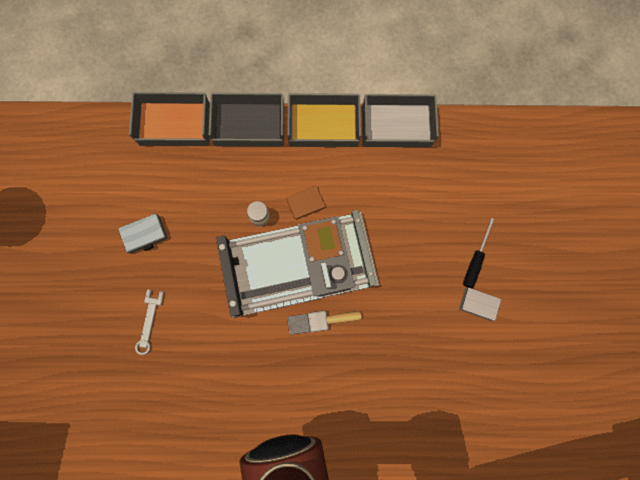

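View pics/side0.png

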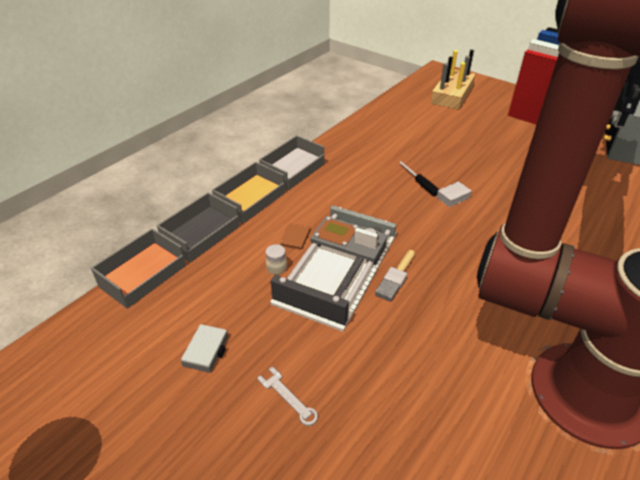

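Top view: the slide is at about (300,262), with the dark end stop on the left (222–238, 237–315), the button near (338,273) and the lug near (326,275). The gripper is out of view. I'll measure on an enlarged crop.

```bash
cat > h.py <<'E'
import numpy as np, cv2
from station import *
def ray(n,u,v,z):
    c=calibration(n);f=240/np.tan(np.radians(c["vfov"]/2));R,t=c["R"],c["t"]
    d=R.T@np.array([(u-c["cx"])/f,(v-c["cy"])/f,1]);o=-R.T@t
    return o+d*(z-o[2])/d[2]
def pix(n,X):
    c=calibration(n);f=240/np.tan(np.radians(c["vfov"]/2));p=c["R"]@np.array(X)+c["t"]
    return np.array([c["cx"]+f*p[0]/p[2],c["cy"]+f*p[1]/p[2]])
E
python3 - <<'E'
import cv2
a=cv2.imread("pics/top0.png")[205:325,215:385]; b=cv2.imread("pics/side0.png")[200:330,265:405]
a=cv2.resize(a,None,fx=4.6,fy=4.6,interpolation=cv2.INTER_CUBIC);cv2.imwrite("pics/topc.png",a)
b=cv2.resize(b,None,fx=4.6,fy=4.6,interpolation=cv2.INTER_CUBIC);cv2.imwrite("pics/sidec.png",b)
E
```

```text
(no output)
```

View pics/topc.png

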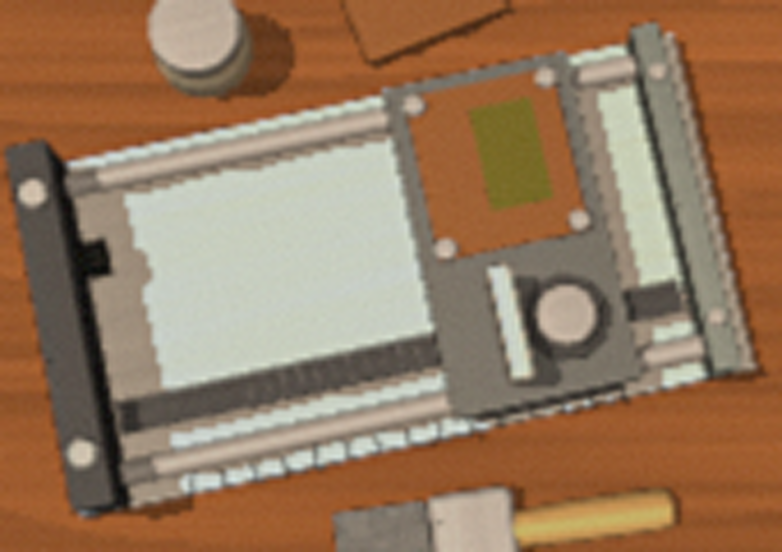

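View pics/sidec.png

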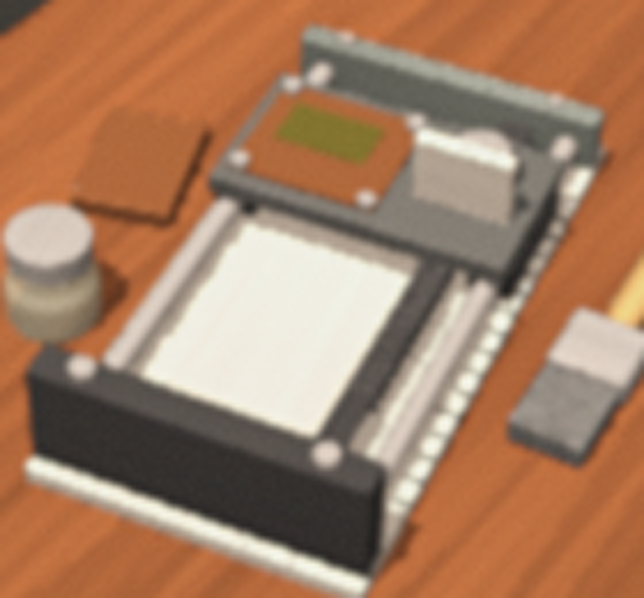

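```bash
python3 - <<'E'
from h import *
P=lambda u,v,z: ray("top",215+(u+.5)/4.6-.5,205+(v+.5)/4.6-.5,z)
b=P(567,314,.064);s1,s2=P(33,192,.071),P(82,453,.071);g1,g2=P(658,70,.045),P(716,316,.045)
l1,l2=P(500,265,.086),P(522,378,.086)
es=(s1+s2)/2;gs=(g1+g2)/2
for n,v in dict(b=b,s1=s1,s2=s2,es=es,gs=gs,l1=l1,l2=l2,lug=(l1+l2)/2).items(): print(n,v.round(4))
ang=lambda d:np.degrees(np.arctan2(d[1],d[0]))
print("x-axis",ang(s1-s2),ang(g1-g2),ang(l1-l2),"y-axis-90",ang(es-gs)-90, np.linalg.norm((es-gs)[:2]),np.linalg.norm(s1-s2))
y=np.array((es-gs)[:2]);y/=np.linalg.norm(y);x=np.array([y[1],-y[0]])
print("y",y,"b rel es",(b-es)[:2]@x,(b-es)[:2]@y,"lug rel b",(((l1+l2)/2-b)[:2]@x),(((l1+l2)/2-b)[:2]@y))
S=lambda u,v,z: ray("side",265+(u+.5)/4.6-.5,200+(v+.5)/4.6-.5,z)
print("side screws",S(82,367,.071),S(326,453,.071),"lug",(S(415,135,.086)+S(518,160,.086))/2)
o=get_obs();from scipy.spatial.transform import Rotation as Ro
print(Ro.from_rotvec(o["tool_rot"]).as_matrix().round(3))
E
```

```text
b [ 0.5364 -0.0626  0.064 ]
s1 [0.592  0.1808 0.071 ]
s2 [0.4739 0.1552 0.071 ]
es [0.533 0.168 0.071]
gs [ 0.5964 -0.1213  0.045 ]
l1 [ 0.5561 -0.0313  0.086 ]
l2 [ 0.5055 -0.0407  0.086 ]
lug [ 0.5308 -0.036   0.086 ]
x-axis 12.23712837605971 11.832263273716949 10.527824059223 y-axis-90 12.364600623264735 0.2962158741477563 0.12081629834561579
y [-0.21413186  0.97680476] b rel es -0.04600206261777867 -0.2260322004065706 lug rel b 0.00018589308137352233 0.02723105043357072
side screws [0.59118086 0.18023834 0.071     ] [0.4745485  0.15431864 0.071     ] lug [ 0.52923385 -0.03403712  0.086     ]
[[ 0.951  0.31  -0.   ]
 [ 0.31  -0.951  0.002]
 [ 0.    -0.002 -1.   ]]
```

```bash
python3 -m jog '[[2,-1.6,0,0,0,0,255],[5,-4.1,0,0,0,0,255],[8,-6.6,0,0,0,0,255],[11,-9,0,0,0,0,255],[14,-11.5,0,0,0,0,255],[17,-14,0,0,0,0,255],[20,-16.4,0,0,0,0,255],[22,-18.1,0,0,0,0,255]]' 40
python3 -m jog '[[2,-1.6,0,0,0,0.02,255],[5,-4.1,0,0,0,0.05,255],[8,-6.6,0,0,0,0.1,255],[11,-9,0,0,0,0.1,255],[14,-11.5,0,0,0,0.1,255],[17,-14,0,0,0,0.1,255],[20,-16.4,0,0,0,0.1,255],[22,-18.1,0,0,0,0.1,255]]'
cat > st.py <<'E'
from h import *
from scipy.spatial.transform import Rotation as Ro
import sys
o=get_obs();M=Ro.from_rotvec(o["tool_rot"]).as_matrix();p=o["tool_pos"]
y=np.array([-.2130,.9770,0]);x=np.array([.977,.213,0])
b=np.array([.5364,-.0626,.064]);tg=b+float(sys.argv[1])*y+[0,0,float(sys.argv[2])]
print("t",o["t"],"p",p.round(4),"tool x ang",np.degrees(np.arctan2(M[1,0],M[0,0])).round(2),"z",M[:,2].round(3),"open",o["opening"])
print("F slide x,y,z",(o["contact_force"]@np.array([x,y,[0,0,1]]).T).round(2),"rel b in slide axes mm",(1000*np.array([(p-b)@x,(p-b)@y,p[2]])).round(1))
print("to target cm, tool axes",(100*M.T@(tg-p)).round(2),"slide y in tool",(M.T@y).round(3))
E
python3 st.py .005 .068
```

```text
t: 0.77
tool_pos: [0.3476, -0.3507, 0.238]
tool_rot: [-3.099, -0.494, -0.0]
contact_force: [0.2, -0.1, -0.2]
opening: 0.0001
t: 1.43
tool_pos: [0.5012, -0.1074, 0.2383]
tool_rot: [-3.119, -0.342, -0.0]
contact_force: [-0.3, -0.4, 0.5]
opening: 0.0002
t 1.4333 p [ 0.5012 -0.1074  0.2383] tool x ang 12.51 z [-0.     0.004 -1.   ] open 0.00020031539702005844
F slide x,y,z [-0.41 -0.32  0.48] rel b in slide axes mm [-43.9 -36.3 238.3]
to target cm, tool axes [ 4.4  -4.07 10.65] slide y in tool [ 0.004 -1.     0.004]
```

```bash
python3 -m jog '[[2,-2,2,0,0,0,255],[4,-3.5,4,0,0,0,255],[4.4,-4.1,7,0,0,0,255],[4.4,-4.1,10,0,0,0,255],[4.4,-4.1,12.5,0,0,0,255],[4.4,-4.1,13.2,0,0,0,255],[4.4,-4.1,13.2,0,0,0,255]]' >/dev/null
python3 st.py .005 .020
python3 - <<'E'
from h import *
a=get_image("top");b=get_image("side")
f=lambda i,r,c:cv2.resize(i[r:r+100,c:c+100,::-1],(400,400),interpolation=cv2.INTER_CUBIC)
cv2.imwrite("pics/hov.png",np.hstack([f(a,215,280),f(b,175,310)]))
E
```

```text
t 2.0167 p [ 0.533  -0.0567  0.1034] tool x ang 12.51 z [-0.006  0.005 -1.   ] open -7.61918545432116e-05
F slide x,y,z [-0.18 -0.13  0.55] rel b in slide axes mm [ -2.    6.5 103.4]
to target cm, tool axes [0.21 0.16 1.94] slide y in tool [ 0.004 -1.     0.007]
```

View pics/hov.png

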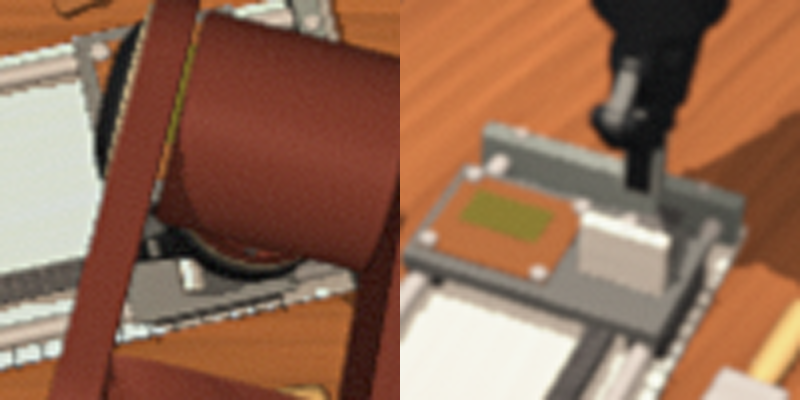

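The side crop shows the closed fingers at about (645,190), behind the lug and over the button. Next is lowering them to just above it.

```bash
python3 -m jog '[[0.2,0.1,0.7,0,0,0,255],[0.2,0.1,1.5,0,0,0,255],[0.2,0.1,2.3,0,0,0,255],[0.2,0.1,2.5,0,0,0,255],[0.2,0.1,2.5,0,0,0,255]]'>/dev/null
python3 st.py .005 0.001
```

```text
t 2.5333 p [ 0.5373 -0.0579  0.0815] tool x ang 12.49 z [-0.001  0.004 -1.   ] open 0.0004866436041359143
F slide x,y,z [-0.33 -0.04  0.09] rel b in slide axes mm [ 1.8  4.4 81.5]
to target cm, tool axes [-0.18 -0.05  1.65] slide y in tool [ 0.003 -1.     0.004]
```

```bash
python3 -m jog '[[-0.1,0,0.4,0,0,0,255],[-0.1,0,0.8,0,0,0,255],[-0.1,0,1.1,0,0,0,255],[-0.1,0,1.1,0,0,0,255]]' >/dev/null; python3 st.py .005 0.001
python3 -m jog '[[0,0,0.2,0,0,0,255],[0,0,0.4,0,0,0,255],[0,0,0.4,0,0,0,255]]' >/dev/null; python3 st.py .005 0.001
```

```text
t 2.8667 p [ 0.5363 -0.0581  0.0707] tool x ang 12.49 z [-0.001  0.004 -1.   ] open 0.00014390083578129557
F slide x,y,z [-2.17  1.46  5.8 ] rel b in slide axes mm [ 0.9  4.4 70.7]
to target cm, tool axes [-0.09 -0.06  0.57] slide y in tool [ 0.003 -1.     0.004]
t 3.1167 p [ 0.5364 -0.0581  0.0675] tool x ang 12.5 z [-0.002  0.004 -1.   ] open -0.00015942241404890982
F slide x,y,z [-3.18  0.94  7.87] rel b in slide axes mm [ 1.   4.4 67.5]
to target cm, tool axes [-0.1  -0.06  0.25] slide y in tool [ 0.003 -1.     0.004]
```

```bash
python3 -m jog '[[0,0,0.15,0,0,0,255],[0,0,0.3,0,0,0,255],[0,0,0.3,0,0,0,255]]' >/dev/null; python3 st.py .005 0.001
python3 -m jog '[[0,0,0.1,0,0,0,255],[0,0,0.15,0,0,0,255],[0,0,0.15,0,0,0,255]]' >/dev/null; python3 st.py .005 0.001
```

```text
t 3.3667 p [ 0.5364 -0.0581  0.0655] tool x ang 12.5 z [-0.003  0.004 -1.   ] open -0.00011054496283263029
F slide x,y,z [-4.25  1.89  8.95] rel b in slide axes mm [ 1.   4.4 65.5]
to target cm, tool axes [-0.1  -0.06  0.05] slide y in tool [ 0.004 -1.     0.005]
t 3.6167 p [ 0.5365 -0.0581  0.0652] tool x ang 12.51 z [-0.003  0.004 -1.   ] open -0.00023267708863146668
F slide x,y,z [-4.38  1.65  8.58] rel b in slide axes mm [ 1.   4.4 65.2]
to target cm, tool axes [-0.1  -0.06  0.02] slide y in tool [ 0.004 -1.     0.005]
```

```bash
python3 -m jog '[[0,0,0.2,0,0,0,255],[0,0,0.4,0,0,0,255],[0,0,0.5,0,0,0,255],[0,0,0.5,0,0,0,255]]' >/dev/null; python3 st.py .005 0.001
```

```text
t 3.95 p [ 0.5372 -0.059   0.0648] tool x ang 12.55 z [-0.005  0.002 -1.   ] open 0.00011840753138885484
F slide x,y,z [-13.28   2.92  26.28] rel b in slide axes mm [ 1.6  3.3 64.8]
to target cm, tool axes [-0.15 -0.17 -0.02] slide y in tool [ 0.004 -1.     0.003]
```

```bash
python3 -m jog '[[0,-0.3,0.35,0,0,0,255],[0,-0.7,0.35,0,0,0,255],[0,-1.1,0.35,0,0,0,255],[0,-1.5,0.35,0,0,0,255],[0,-1.8,0.35,0,0,0,255],[0,-2.1,0.35,0,0,0,255]]'; python3 st.py .005 0.001
python3 - <<'E'
from h import *
P=lambda u,v,z: ray("top",215+(u+.5)/4.6-.5,205+(v+.5)/4.6-.5,z)
y=np.array([-.213,.977,0]);es=np.array([.533,.168,0])
for q in((387,100),(455,412)):print("front edge to stop face",(es-P(*q,.046))@y-.010)
E
```

```text
t: 4.45
tool_pos: [0.5333, -0.0405, 0.0649]
tool_rot: [3.121, 0.344, -0.008]
contact_force: [-10.6, -5.0, 18.1]
opening: 0.0001
t 4.45 p [ 0.5333 -0.0405  0.0649] tool x ang 12.59 z [-0.005 -0.002 -1.   ] open 0.00011401645191501495
F slide x,y,z [-11.37  -2.6   18.08] rel b in slide axes mm [ 1.7 22.3 64.9]
to target cm, tool axes [-0.18  1.73 -0.01] slide y in tool [ 0.005 -1.    -0.001]
front edge to stop face 0.15731859439628107
front edge to stop face 0.15693676530123882
```

```bash
python3 -m jog '[[-0.1,-0.6,0.35,0,0,0,255],[-0.1,-1.2,0.35,0,0,0,255],[-0.1,-1.8,0.35,0,0,0,255],[-0.1,-2.4,0.35,0,0,0,255],[-0.1,-3,0.35,0,0,0,255],[-0.1,-3.6,0.35,0,0,0,255],[-0.1,-4.2,0.35,0,0,0,255]]' >/dev/null; python3 st.py .005 0.001
python3 - <<'E'
from h import *
b=get_image("side")
cv2.imwrite("pics/mid.png",cv2.resize(b[180:330,255:405,::-1],(600,600),interpolation=cv2.INTER_CUBIC))
E
```

```text
t 5.0333 p [ 0.5246 -0.0013  0.0649] tool x ang 12.62 z [-0.003 -0.007 -1.   ] open 0.00022384515913583908
F slide x,y,z [-7.84 -3.76 16.81] rel b in slide axes mm [ 1.5 62.4 64.9]
to target cm, tool axes [-0.18  5.74  0.02] slide y in tool [ 0.006 -1.    -0.006]
```

View pics/mid.png

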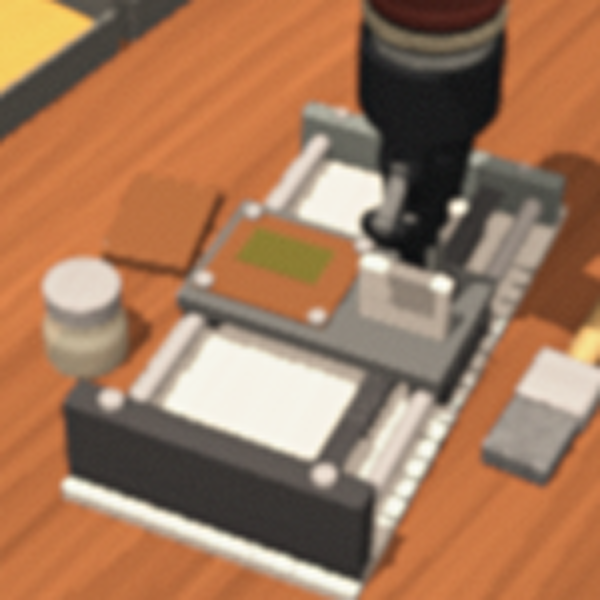

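The carriage (centre about (335,300)) is moving with the fingers, which are held on the button behind the lug at about (405,290). I'll keep pushing.

```bash
python3 -m jog '[[-0.1,-0.7,0.35,0,0,0,255],[-0.1,-1.3,0.35,0,0,0,255],[-0.1,-1.9,0.35,0,0,0,255],[-0.1,-2.5,0.35,0,0,0,255],[-0.1,-3.1,0.35,0,0,0,255],[-0.1,-3.7,0.35,0,0,0,255],[-0.1,-4.3,0.35,0,0,0,255]]' >/dev/null; python3 st.py .005 0.001
python3 -m jog '[[-0.1,-0.5,0.35,0,0,0,255],[-0.1,-0.9,0.35,0,0,0,255],[-0.1,-1.3,0.35,0,0,0,255],[-0.1,-1.7,0.35,0,0,0,255],[-0.1,-2,0.35,0,0,0,255]]' >/dev/null; python3 st.py .005 0.001
```

```text
t 5.6667 p [0.5156 0.0404 0.0649] tool x ang 12.66 z [-0.001 -0.008 -1.   ] open 5.6608651140889834e-05
F slide x,y,z [-7.49 -3.49 18.36] rel b in slide axes mm [  1.6 105.1  64.9]
to target cm, tool axes [-0.23 10.01  0.07] slide y in tool [ 0.006 -1.    -0.008]
t 6.0833 p [0.5117 0.0586 0.0649] tool x ang 12.7 z [ 0.001 -0.012 -1.   ] open 0.00014686905877014182
F slide x,y,z [-9.11 -2.28 17.88] rel b in slide axes mm [  1.7 123.7  64.9]
to target cm, tool axes [-0.25 11.87  0.13] slide y in tool [ 0.007 -1.    -0.011]
```

```bash
python3 -m jog '[[-0.1,-0.4,0.35,0,0,0,255],[-0.1,-0.7,0.35,0,0,0,255],[-0.1,-1,0.35,0,0,0,255],[-0.1,-1.3,0.35,0,0,0,255],[-0.1,-1.3,0.35,0,0,0,255]]' >/dev/null; python3 st.py .005 0.001
python3 -m jog '[[-0.1,-0.4,0.35,0,0,0,255],[-0.1,-0.7,0.35,0,0,0,255],[-0.1,-1,0.35,0,0,0,255],[-0.1,-1.3,0.35,0,0,0,255],[-0.1,-1.3,0.35,0,0,0,255]]' >/dev/null; python3 st.py .005 0.001
```

```text
t 6.5 p [0.5091 0.0705 0.0649] tool x ang 12.74 z [ 0.002 -0.014 -1.   ] open -4.913892575595156e-05
F slide x,y,z [-8.95 -0.98 19.4 ] rel b in slide axes mm [  1.7 135.8  64.9]
to target cm, tool axes [-0.27 13.08  0.17] slide y in tool [ 0.008 -1.    -0.014]
t 6.9167 p [0.5067 0.0816 0.0649] tool x ang 12.81 z [ 0.003 -0.018 -1.   ] open 7.814833508818925e-05
F slide x,y,z [-8.27 -4.51 19.33] rel b in slide axes mm [  1.7 147.2  64.9]
to target cm, tool axes [-0.3  14.22  0.25] slide y in tool [ 0.009 -1.    -0.018]
```

```bash
python3 -m jog '[[-0.1,-0.3,0.35,0,0,0,255],[-0.1,-0.6,0.35,0,0,0,255],[-0.1,-0.9,0.35,0,0,0,255],[-0.1,-0.9,0.35,0,0,0,255]]' >/dev/null; python3 st.py .005 0.001
python3 - <<'E'
from h import *
b=get_image("side")
cv2.imwrite("pics/end1.png",cv2.resize(b[180:330,255:405,::-1],(600,600),interpolation=cv2.INTER_CUBIC))
E
```

```text
t 7.25 p [0.5071 0.0854 0.0649] tool x ang 12.92 z [ 0.01 -0.03 -1.  ] open -4.014261780696492e-05
F slide x,y,z [ -4.7  -19.33  13.85] rel b in slide axes mm [  2.9 150.9  64.9]
to target cm, tool axes [-0.45 14.58  0.45] slide y in tool [ 0.011 -0.999 -0.031]
```

View pics/end1.png

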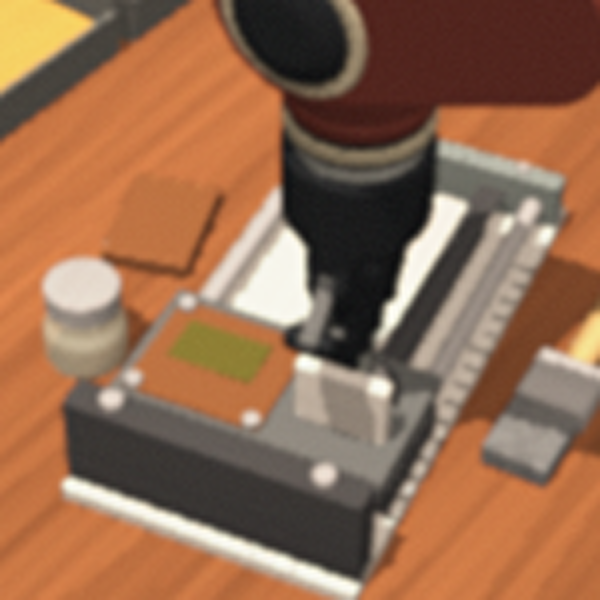

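The front of the carriage now sits behind the end stop, with no gap visible, and the resistance has jumped to 19 N. I'll give one firmer push to confirm that it's at the stop.

```bash
python3 -m jog '[[-0.1,-0.4,0.4,0,0,0,255],[-0.1,-0.8,0.45,0,0,0,255],[-0.1,-0.9,0.45,0,0,0,255],[-0.1,-0.9,0.45,0,0,0,255]]' >/dev/null; python3 st.py .005 0.001
```

```text
t 7.6333 p [0.5075 0.0855 0.0649] tool x ang 13.04 z [ 0.014 -0.049 -0.999] open 3.559929705863092e-05
F slide x,y,z [-12.6  -31.87  21.5 ] rel b in slide axes mm [  3.3 150.9  64.9]
to target cm, tool axes [-0.52 14.56  0.73] slide y in tool [ 0.013 -0.999 -0.051]
```

Against the stop: 32 N gives no further travel. Next I lift off, keeping a slight forward bias until the button is up.

```bash
python3 -m jog '[[0,-0.25,-0.2,0,0,0,255],[0,-0.2,-0.6,0,0,0,255],[0,-0.1,-1,0,0,0,255],[0,0,-1.4,0,0,0,255],[0,0.1,-2.2,0,0,0,255],[0,0.2,-3.5,0,0,0,255],[0,0.3,-5,0,0,0,255],[0,0.3,-6,0,0,0,255]]' ; python3 st.py .005 0.001
```

```text
t: 8.3
tool_pos: [0.5079, 0.086, 0.1268]
tool_rot: [3.072, 0.351, 0.016]
contact_force: [-0.1, -0.0, 0.2]
opening: 0.0001
t 8.3 p [0.5079 0.086  0.1268] tool x ang 13.06 z [ 0.016 -0.048 -0.999] open 8.796352160196408e-05
F slide x,y,z [-0.11 -0.02  0.22] rel b in slide axes mm [  3.8 151.2 126.8]
to target cm, tool axes [-0.6  14.29  6.91] slide y in tool [ 0.013 -0.999 -0.05 ]
```

```bash
python3 -m jog '[[0,0,-2.5,0,0,0,255],[0,0.5,-5.5,0,0,0,255],[0,2,-8.5,0,0,0,255],[0,5,-10.5,0,0,0,255],[0,9,-11,0,0,0,255],[0,13,-11,0,0,0,255],[0,17,-11,0,0,0,255],[0,20,-11,0,0,0,255]]' >/dev/null
python3 -m jog '[[0,3,0,0,0,0,255],[0,7,0,0,0,0,255],[0,11,0,0,0,0,255],[0,15,0,0,0,0,255],[0,18,0,0,0,0,255],[0,20,0,0,0,0,255],[0,20,0,0,0,0,255]]'
python3 - <<'E'
from h import *
a=get_image("top");b=get_image("side")
f=lambda i,r,c,s:cv2.resize(i[r:r+s,c:c+s,::-1],(400,400),interpolation=cv2.INTER_CUBIC)
cv2.imwrite("pics/fin.png",np.hstack([f(a,205,205,130),f(b,210,265,120)]))
cv2.imwrite("pics/finfull.png",np.hstack([a,b])[:,:,::-1])
E
```

```text
t: 9.55
tool_pos: [0.5969, -0.3038, 0.2582]
tool_rot: [3.071, 0.345, 0.019]
contact_force: [-0.2, 0.9, 0.4]
opening: -0.0
```

View pics/fin.png

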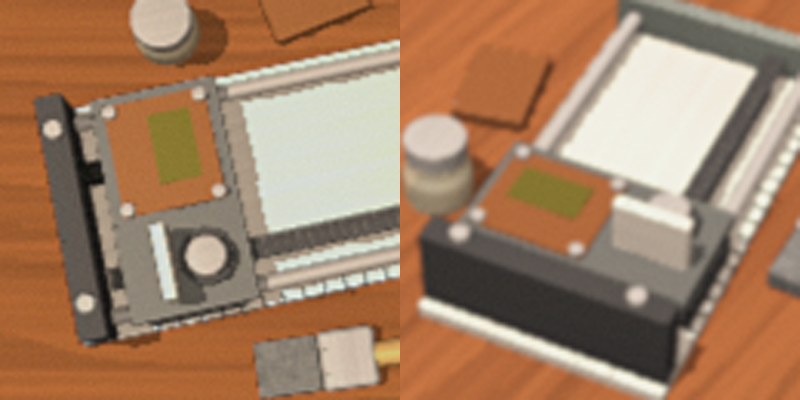

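The carriage rests against the stop's dark bumpers at about (92,172) and (115,277), and the loose things look undisturbed. I'll check the button's height and travel numerically.

```bash
python3 - <<'E'
from h import *
k=400/130;T=lambda u,v,z:ray("top",205+(u+.5)/k-.5,205+(v+.5)/k-.5,z)
y=np.array([-.213,.977,0]);x=np.array([.977,.213,0])
b0=np.array([.5364,-.0626,.064]);l0=np.array([.5308,-.036,.086]);es=np.array([.533,.168,.07])
for z in(.064,.057):
    b=T(207,256,z);print("button",z,b.round(4),"travel",(b-b0)@y,"side pix in crop",((pix("side",b)+.5-[265,210])*400/120).round(1)+[400,0])
l=T(162,262,.086);print("lug travel",(l-l0)@y, "lug->button y",(l-T(207,256,.064))@y)
for q in((102,100),(128,322)):print("front edge gap to stop face",(es-T(*q,.046))@y-.010)
# before/after pixel change away from slide
a=cv2.imread("pics/top0.png");f=cv2.imread("pics/finfull.png")
d=(cv2.absdiff(a,f[:,:640]).max(2)>50).astype(np.uint8)
n,_,st,_=cv2.connectedComponentsWithStats(cv2.morphologyEx(d,cv2.MORPH_OPEN,np.ones((2,2))));print(st[1:][st[1:,4]>15])
E
```

```text
button 0.064 [0.5054 0.0753 0.064 ] travel 0.14136263166975405 side pix in crop [671.1 205.3]
button 0.057 [0.5059 0.0759 0.057 ] travel 0.14175685697991638 side pix in crop [669.6 213.1]
lug travel 0.14267239749417657 lug->button y 0.028490765824422518
front edge gap to stop face 0.023684552655642642
front edge gap to stop face 0.012070087898824142
[[ 460  121   99  149 2747]
 [ 547  132   17   31   94]
 [ 569  140   17    6   50]
 [ 587  146    7    4   16]
 [ 595  151   11    6   34]
 [ 510  158  130  197 5803]
 [ 299  218   59   77 2687]
 [ 236  233   59   73 2411]
 [ 463  247   75   75 1585]
 [ 325  275    5    9   39]
 [ 502  284    7    3   16]
 [ 319  287   41   11  132]
 [ 394  286  102  137 3564]
 [ 253  300    6    3   17]
 [ 255  302   36   10  107]
 [ 537  356    7    9   31]
 [ 495  367   45   92  921]
 [ 240  411  151   69 4045]
 [ 505  420  135   60 5110]
 [ 377  450    5    8   25]
 [ 366  460   11   20   69]
 [ 262  465   49   15  480]
 [ 378  465   39   15  511]]
```

```bash
python3 - <<'E'
import cv2,numpy as np
a=cv2.imread("pics/side0.png")[210:290,325:405];f=cv2.imread("pics/finfull.png")
t=f[235:310,210:300];s=f[230:310,640+305:640+385]
cv2.imwrite("pics/fin2.png",np.hstack([cv2.resize(i,(400,400),interpolation=cv2.INTER_CUBIC) for i in(a,s)]))
E
```

```text
(no output)
```

View pics/fin2.png

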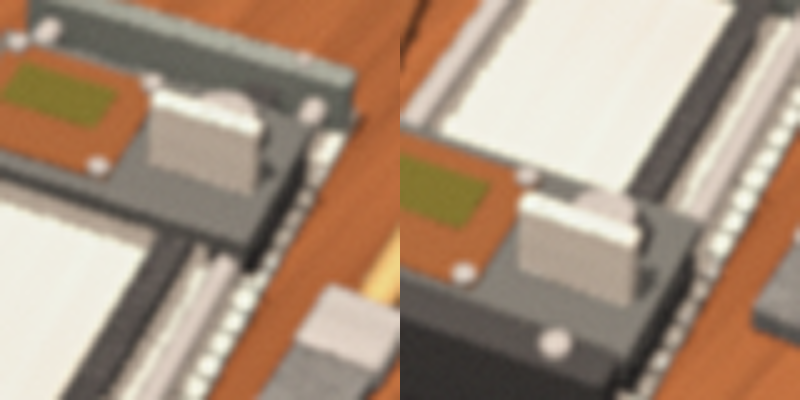

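```bash
python3 -c "
from station import *
finish_job();print(get_obs()['t'])"
```

```text
the job is handed in; nothing more can be done
the job is handed in; nothing more can be done
```

The carriage is fully against the end stop with the lock button back up, and the job was handed in at about 10 s on the robot's clock. I pressed the button to its bottom with closed fingers, pushed the carriage along its rails with the button held down, then lifted straight off.

What the last checks showed:
- **Button held down:** while pushing, the tool height stayed at 64.9 mm with 14–21 N of downward load at each check.
- **At the stop:** raising the push from 19 N to 32 N gave no further movement. In the last pictures the carriage touches the stop's dark bumpers.
- **Travel:** the button and lug moved 141 and 143 mm in the top view. This fits a run from about 0.016 to 0.160, within the notch play and my roughly 2 mm of measurement error.
- **Button up:** beside the lug it stands as high in the side view as it did before the press. That check was by eye.
- **Robot clear:** the measured force was near zero after lifting, and the gripper was backed well away before handing in.

Two checks were weaker:
- **Carriage edge to stop face:** my rough corner picks gave 12 and 24 mm, which disagree with each other. The bumper accounts for a gap of about 14 mm, so I relied on the force and travel instead.
- **Loose things:** a before/after picture comparison was swamped by the arm and its shadow. The jar, boards and brush look unmoved by eye; the others I did not look at again, but the tool never went low near them.

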